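Mesh the gap-setting clutch of a bench roll press and set its dial

TASK

On the blue bench roll press, put the gap drive in gear: ease the black knob down with light pressure, rocking it back and forth by hand until its hidden teeth drop in and it goes fully home (red band covered); never force it, teeth standing on teeth bruise. Then, with the knob home, turn it until the dial's yellow mark stands at the green index, and let go, leaving the things around where they are.

Things in the scene. Friction and masses are not known exactly. Their poses are not given: they have to be found in the camera images.
- press: Bench roll press, fixed: blue gearbox 210 x 210 mm, grey top at 110 mm, carrying dial and knob; on a 240 x 460 mm foot 12 mm high. Beside it at its own +y a roll stand, 149 mm high, from y = 124 to 336 mm, with two steel rolls. Origin: on the table under the axis (z, up) that knob, spindle and dial share.
- spindle: Steel shaft on the press's axis; the knob slides on it and always turns with it. It turns freely (0.02 N m), up to 3 rad either way from the press's x. Origin 118 mm over the table; its x lies along the knob's grip bar, z up. The knob's three teeth are fixed to it at an angle that is not known.
- knob (a joint): How far the knob is pushed down (m): 0 raised, as at the start; at 0.006 its hidden teeth meet the sprung ring's; teeth on teeth it stops at 0.011, ring bottomed; 0.016 fully home, possible only with teeth in gaps. Slides with 1.6 N of friction, helped by 1.1 N of weight; stays where left.
- knob_grip (a point): Middle of the knob's grip bar, on the axis; moves with the knob (z 180 mm raised, 164 mm home). Bar: 70 mm along the spindle's x, 16 mm thick along its y, from 22 mm below to 14 mm above this point, white line on top. Under it the black cap, 92 mm in diameter, with a skirt that covers the red band when home. Pinch the bar across its thickness from above, TCP here or up to 6 mm higher.
- dial (a joint): Angle (rad, counter-clockwise from above) of the yellow mark from the green index; 0 = at it; starts at 0.3 to 0.95. The aluminium dial, 170 mm diameter, top at 118 mm, round the knob, turns stiffly (0.15 N m) and stays where left. The knob drives it only in mesh, with 0.11 rad backlash in all; teeth on teeth pressed over about 13 N drag it along and never find the gaps.
- dial_mark (a point): Outer end of the yellow mark on the dial (mark 36 x 9 mm, radial), 80 mm from the axis, at 119 mm height.
- index (a point): Top of the green index block (16 x 10 mm) fixed on the gearbox at the dial's edge, 95 mm from the axis on the press's +x side.
- dog_ring: Ring of six teeth (every 60 degrees, 34 mm off the axis) turning with the dial, hidden under the knob; origin on the axis at 120 mm, tooth tops 12 mm above. Sprung: 3 N to start down, 2.5 N more per mm, bottomed after 5 mm. Bears 20 N of tooth force, no more. The knob's teeth fit its gaps in a window of about 0.11 rad in every 1.05 rad of turning.
- shim: Brass shim block 70 x 25 x 8 mm lying on top of the press's roll stand; a bystander. Origin under its centre.
- foil_spool: Copper foil spool with blue ends, 90 mm diameter, 134 mm high, standing; a bystander. Origin under its centre.
- wash_bottle: White bottle with yellow cap, 64 mm diameter, 150 mm high; a bystander. Origin under its centre.
- glove_box: White and blue glove carton 120 x 230 x 75 mm; a bystander. Origin under its centre.
- tape_roll: Amber tape roll lying flat, 96 mm diameter, 25 mm high; a bystander. Origin under its centre.
- spanner: Steel spanner, about 160 mm long, lying on the table; a bystander.
- jar: Small jar with black cap, 60 mm diameter, 70 mm high; a bystander. Origin under its centre.

How it is judged:
By the outcome, as a careful person would: the job done as asked, in the order asked, and still so for the second after the job is handed in, with the robot touching nothing.
It also fails if it takes over 64 s, if anything falls off the work surface, if the arm or the gripper's body presses on something with over 40 N, if the wrist force passes 120 N, or if a joint passes its speed limit or range.

ROBOT

A 7-joint arm with a two-finger parallel gripper is mounted at the origin on the work surface. World frame = base frame: x ahead of the robot, y to its left, z up, the work surface at z = 0. Lengths are in m, angles in rad, forces in N, time in s.
With the tool pointing down it reaches from about 0.35 to 0.9 m from the base axis. Payload 8.1 kg.
Tool frame: the origin (TCP) lies between the finger pads, 19 mm behind the fingertips; this is the grasp point; z points along the fingers, y is the line along which they close (so a half turn about z gives the same grasp; the last joint's range is limited). The gripper opens to 92 mm and grips with 3 to 60 N. Pads are 19 mm wide; open, the fingers measure 130 mm over their backs; the gripper's body (75 mm by 190 mm) begins 47 mm behind the grasp point.
Start: joints at [-1.42, 0.434, 0.025, 1.573, -0.012, 1.134, -0.075], TCP at [0.157, 0.605, 0.246] pointing down, gripper open.
Joint ranges: [-2.62, 2.62], [-0.44, 2.09], [-1.27, 1.32], [0.08, 2.57], [-1.32, 4.46], [0.12, 2], [-2.74, 2.74]. Speed limits (rad/s): [2.22, 2.22, 3.01, 3.01, 3.14, 3.14, 3.14].

INTERFACE

Orientations are given as a 3x3 rotation matrix whose columns are the frame's x, y, z axes.
In Python, from plant import env gives the robot as it stands.
- The arm moves only by the shell command python3 -m crank 'ROWS'. ROWS is JSON, a list of rows, each a list of 7 numbers: the shift along the tool's x, y, z in mm, then the turn, a rotation vector about the tool's x, y, z in degrees, then the finger opening in mm, from 0 to 91.8. In form: [[tx, ty, tz, ax, ay, az, grip], ...]. A call has 1 to 8 rows; each row shifts and turns the commanded pose from where the row before left it, along the tool's axes as they then stand; what a row does not reach is not made up. A row lasts 1/10 s, in which the tool goes at most 50 mm and 8.59 degrees, less where a joint would pass 70% of its speed; a pose out of reach is approached as far as the arm can. A call is refused whole if a number of a shift passes 50 or a number of a turn 8.59, either way. A call with a gripper value outside its range is refused whole. The fingers move at their own pace and stop on an object; the grip force is fixed at half the most. Time passes only in rows, so rows that do not move let the fingers close. It gives the time, the measured TCP pose, the force, the opening and the grip force at its end, in the units of the state.
- env.get_obs(): the state, without advancing time (a new reading comes with each control period).
- env.camera(name): name is "side" or "top"; returns the picture (384x512x3 uint8, red, green, blue); there is no depth.
- env.camera_params(name): a dict with "K" (3x3 intrinsics, pixels), "dist" ([k1, k2, p1, p2, k3] as OpenCV has them; the pictures are not rectified), "rvec" (rotation vector, rad) and "tvec" (3), from world to camera coordinates, as OpenCV has them. Camera axes: x right, y down, z forward; pixel columns grow to the right and rows downward; lengths in m; the calibration is good to about 2 mm. A picture is of the moment at which its call begins. camera_params takes no time and is no camera call.
- env.finish_job(): hands the job in; it is judged then, once.
The state is a dict: "t": time; "joint_positions": joint angles; "qd": joint speeds; "joint_torque": joint torques, N m; "position": TCP position; "eef_rot": TCP orientation; "force": force on the tool from outside, world axes, zero at the start; "moment": the same for the moment, N m; "width": opening from 0.0 (shut) to 1.0 (fully open); "finger_force": force on a finger pad.
Only numpy, scipy, OpenCV 4.12 (cv2) and the standard library are available. Lean on these libraries where they do the work, as an engineer would, in place of code of your own. Each camera call takes 0.05 s, during which the arm holds its last target. There are 200 camera calls.

## Working session

There is one attempt and no reset: what is moved stays moved. The work goes in short steps, Python scripts to look and compute and a shell command to move; the robot and the scene stay as the last step left them, time stands still between calls to the robot, and variables do not carry over. Pictures are saved under pics/ and viewed, at most 10 in all, crops included, and the job is handed in when it is done.

```bash
ls; mkdir -p pics
cat > h.py <<'E'
import numpy as np, cv2
from plant import env
def snap(n,f):
    im=env.camera(n); cv2.imwrite(f,cv2.cvtColor(im,cv2.COLOR_RGB2BGR)); return im
def cp(n):
    p=env.camera_params(n); return [np.array(p[k],float) for k in("K","dist","rvec","tvec")]
def ray(n,uv,z):
    K,d,r,t=cp(n); R=cv2.Rodrigues(r)[0]
    x=cv2.undistortPoints(np.array([[uv]],float),K,d)[0,0]
    D=R.T@np.array([x[0],x[1],1]); C=-R.T@t.ravel()
    return C+D*(z-C[2])/D[2]
def proj(n,P):
    K,d,r,t=cp(n); return cv2.projectPoints(np.array(P,float).reshape(-1,1,3),r,t,K,d)[0][:,0]
E
python3 - <<'E'
from h import *
a=snap("top","pics/t0.png");b=snap("side","pics/s0.png")
o=env.get_obs();print(o)
for n in("top","side"):
    K,d,r,t=cp(n);print(n,-cv2.Rodrigues(r)[0].T@t.ravel(),K[0,0])
E
```

```text
pics
{'t': 0.1, 'joint_positions': array([-1.41954234,  0.43514586,  0.02494945,  1.57398132, -0.01156892,
        1.13398178, -0.07512296]), 'qd': array([ 0.00086296, -0.00187507, -0.00104006, -0.00255605, -0.00119201,
        0.00064324, -0.00014927]), 'joint_torque': array([ 3.21474930e-03, -6.69118166e+01,  9.88151059e-01, -3.15141320e+01,
       -6.04384742e-02,  3.74350639e-02,  8.82184941e-05]), 'position': array([0.15689989, 0.60455772, 0.24483737]), 'eef_rot': array([[-9.67937423e-01,  2.51191367e-01, -2.04056494e-04],
       [ 2.51191409e-01,  9.67936483e-01, -1.35675166e-03],
       [-1.43290579e-04, -1.36450794e-03, -9.99999059e-01]]), 'force': array([ 0.18460422, -0.50503872,  0.4495988 ]), 'moment': array([-0.0039572 ,  0.06667773,  0.01070424]), 'finger_force': 0.0, 'width': 0.9985701931689039}
top [0.32925694 0.03304917 1.37304866] 403.15842239494515
side [-0.25251697 -0.85144034  1.25905481] 439.09533590655946
```

View pics/t0.png

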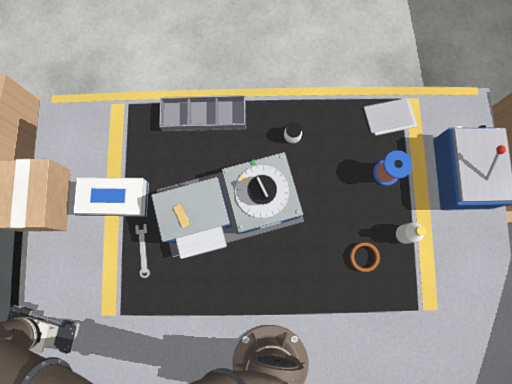

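View pics/s0.png

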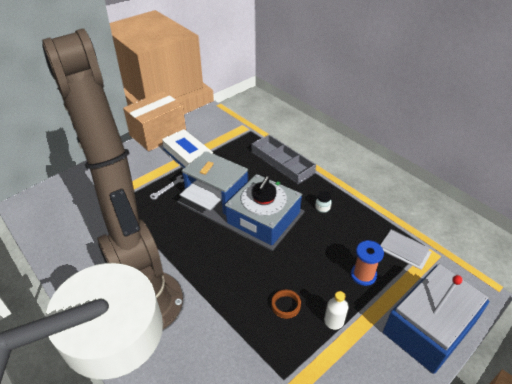

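The top view shows the press knob near (263,189), the green index near (253,162), and the roll stand to its left. I'll enlarge the crop.

Run:
```python
import cv2
a=cv2.imread("pics/t0.png")[145:240,215:310];b=cv2.imread("pics/s0.png")[165:250,220:310]
cv2.imwrite("pics/c0.png",cv2.resize(a,(570,570),interpolation=cv2.INTER_CUBIC))
```

```text
(no output)
```

View pics/c0.png

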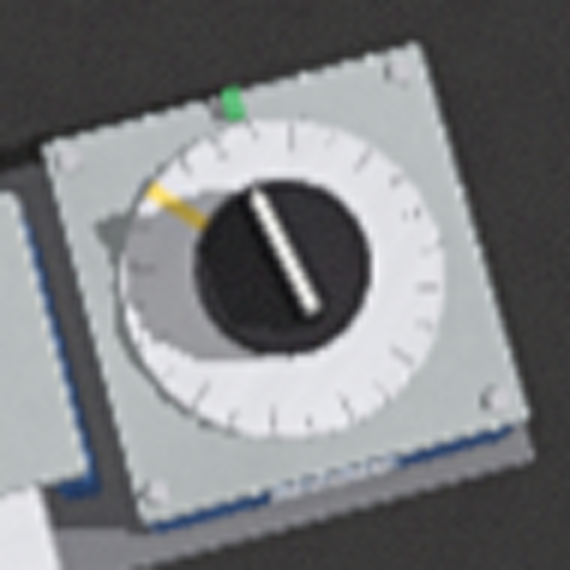

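Enlarged crop, in crop pixels (6 per image pixel):
- Dial centre is about (282,278).
- The bar line runs from (255,190) to (315,308).
- The yellow mark runs from (152,188) to (205,225).
- The green index is at about (233,104).
- Gearbox corners are (42,143), (418,42), (530,415) and (150,530).

Run:
```python
from h import *
def P(c,z): return ray("top",(215+(c[0]+.5)/6-.5,145+(c[1]+.5)/6-.5),z)
c=[P(q,.110) for q in((42,143),(418,42),(530,415),(150,530))]
print("corners",np.round(c,4).tolist(),[round(np.linalg.norm(c[i]-c[i-1]),4) for i in range(4)])
cen=np.mean(c,0);print("cen",cen,"dial",P((282,278),.118))
a,b=P((255,190),.194),P((315,308),.194);print("bar",a,b,(a+b)/2,np.linalg.norm(a-b))
yo,yi,g=P((152,188),.119),P((205,225),.119),P((233,104),.12)
ax=np.mean([cen[:2],P((282,278),.118)[:2],((a+b)/2)[:2]],0);print("axis",ax)
an=lambda v:np.degrees(np.arctan2(v[1],v[0]))
for n,q in(("yo",yo),("yi",yi),("g",g)):print(n,q,np.linalg.norm(q[:2]-ax),an(q[:2]-ax))
print("bar ang",an(a-b),"edge angles",an(c[0]-c[3]),an(c[1]-c[2]),an(c[0]-c[1])-90,an(c[3]-c[2])-90)
R=env.get_obs()["eef_rot"];print("tool y ang",an(R[:2,1]),"x",an(R[:2,0]))
```

```text
corners [[0.6271, 0.1459, 0.11], [0.6791, -0.0574, 0.11], [0.4756, -0.11, 0.11], [0.419, 0.0901, 0.11]] [np.float64(0.2154), np.float64(0.2099), np.float64(0.2101), np.float64(0.2079)]
cen [0.55020311 0.01715139 0.11      ] dial [0.54967734 0.01875307 0.118     ]
bar [0.58108792 0.03215809 0.194     ] [0.52099173 0.0036399  0.194     ] [0.55103982 0.017899   0.194     ] 0.06651946696681207
axis [0.55030675 0.01793448]
yo [0.59925182 0.08670004 0.119     ] 0.08440568811813597 54.557987206119535
yi [0.57870628 0.0588746  0.119     ] 0.049825962203697456 55.251549308969366
g [0.6440054  0.04296684 0.12      ] 0.09698482115540355 14.957702681970822
bar ang 25.386322619070715 edge angles 15.025246696598124 14.485249201546443 14.344764004818117 15.795896674298689
tool y ang 75.45196381900077 x 165.4519750215471
```

The numbers agree with the given sizes: the axis is at (0.5503, 0.018), press yaw is about 15°, the bar lies at 25.4° and the mark is at +40° from the index. I'll move over the knob first, then turn the tool +140° about tool z, which puts tool y at −64.6°.

```bash
python3 -m crank '[[-30,-27,0,0,0,0,91.8],[-33,-29,0,0,0,0,91.8],[-33,-29,0,0,0,0,91.8],[-33,-29,0,0,0,0,91.8],[-33,-29,0,0,0,0,91.8],[-33,-29,0,0,0,0,91.8],[-33,-29,0,0,0,0,91.8],[-33,-29,0,0,0,0,91.8]]'
python3 -m crank '[[-33,-29,0,0,0,0,91.8],[-33,-29,0,0,0,0,91.8],[-33,-29,0,0,0,0,91.8],[-33,-29,0,0,0,0,91.8],[-33,-29,0,0,0,0,91.8],[-33,-29,0,0,0,0,91.8],[-33,-29,0,0,0,0,91.8],[-33,-29,0,0,0,0,91.8]]'
python3 -m crank '[[0,0,0,0,0,8.5,91.8],[0,0,0,0,0,8.5,91.8],[0,0,0,0,0,8.5,91.8],[0,0,0,0,0,8.5,91.8],[0,0,0,0,0,8.5,91.8],[0,0,0,0,0,8.5,91.8],[0,0,0,0,0,8.5,91.8],[0,0,0,0,0,8.5,91.8]]'
python3 -m crank '[[0,0,0,0,0,8.5,91.8],[0,0,0,0,0,8.5,91.8],[0,0,0,0,0,8.5,91.8],[0,0,0,0,0,8.5,91.8],[0,0,0,0,0,8.5,91.8],[0,0,0,0,0,8.5,91.8],[0,0,0,0,0,8.5,91.8],[0,0,0,0,0,8.5,91.8]]'
cat > st.py <<'E'
from h import *
o=env.get_obs();R=o["eef_rot"];p=o["position"]
W=np.array([.5503,.018,.182])-p
yy=np.degrees(np.arctan2(R[1,1],R[0,1]))
print("t",o["t"],"p",np.round(p*1e3,1),"yawy",round(yy,2),"z",np.round(R[:,2],4),"toolmm to grip",np.round(R.T@W*1e3,1),"F",np.round(o["force"],1),"M",np.round(o["moment"],2),"w",round(o["width"]*91.8,1),"ff",round(o["finger_force"],1),"q7",round(o["joint_positions"][6],2))
E
python3 st.py
```

```text
t: 0.9
position: [0.3524, 0.3151, 0.2454]
eef_rot: [[-0.968, 0.251, -0.0], [0.251, 0.968, -0.0], [0.0, -0.0, -1.0]]
force: [0.7, -0.4, -0.1]
width: 1.002
finger_force: 0.0
t: 1.7
position: [0.5496, 0.0244, 0.2453]
eef_rot: [[-0.968, 0.251, -0.0], [0.251, 0.968, 0.0], [0.0, 0.0, -1.0]]
force: [0.6, 1.4, 0.4]
width: 0.998
finger_force: 0.0
t: 2.5
position: [0.5488, 0.026, 0.2452]
eef_rot: [[-0.124, 0.992, -0.001], [0.992, 0.124, -0.0], [0.0, -0.001, -1.0]]
force: [-0.8, 0.5, -0.7]
width: 0.999
finger_force: 0.0
t: 3.3
position: [0.5488, 0.0261, 0.2453]
eef_rot: [[0.874, 0.487, -0.001], [0.487, -0.874, 0.0], [-0.0, -0.0, -1.0]]
force: [0.5, 0.0, 0.2]
width: 1.001
finger_force: 0.0
t 3.3 p [548.8  26.1 245.3] yawy -60.89 z [-6.e-04  1.e-04 -1.e+00] toolmm to grip [-2.6  7.8 63.3] F [0.5 0.  0.2] M [-0.11  0.15  0.02] w 91.9 ff 0.0 q7 -0.82
```

```bash
python3 -m crank '[[-2.6,7.8,0,0,0,3.7,91.8],[0,0,30,0,0,0,60],[0,0,20,0,0,0,40],[0,0,10,0,0,0,40],[0,0,0,0,0,0,40],[0,0,0,0,0,0,40]]'; python3 st.py
python3 - <<'E'
from h import *
a=snap("side","pics/s1.png")[160:250,215:320];cv2.imwrite("pics/s1c.png",cv2.cvtColor(cv2.resize(a,None,fx=6,fy=6,interpolation=2),4))
E
```

```text
t: 3.9
position: [0.551, 0.0177, 0.1861]
eef_rot: [[0.901, 0.434, 0.0], [0.434, -0.901, -0.0], [0.0, 0.0, -1.0]]
force: [0.2, -1.0, -0.3]
width: 0.616
finger_force: 0.0
t 3.9 p [551.   17.7 186.1] yawy -64.26 z [ 5.e-04 -1.e-04 -1.e+00] toolmm to grip [-0.5 -0.6  4.1] F [ 0.2 -1.  -0.3] M [-0.11  0.15  0.01] w 56.5 ff 0.0 q7 -0.79
```

View pics/s1c.png

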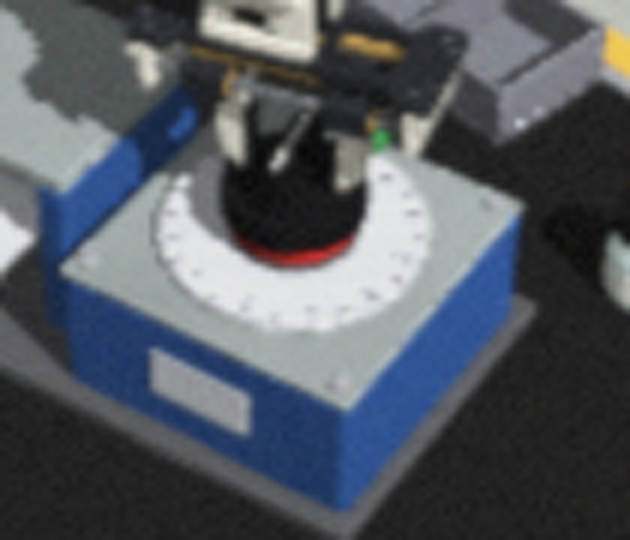

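The fingers straddle the bar, at about (235,130) and (350,165) in the crop, and the red band shows at (290,250). Closing now.

```bash
python3 -m crank '[[-0.5,-0.6,2.5,0,0,0.3,30],[0,0,0,0,0,0,10],[0,0,0,0,0,0,10],[0,0,0,0,0,0,10],[0,0,0,0,0,0,10],[0,0,0,0,0,0,10]]'; python3 st.py; sleep 0;python3 -m crank '[[0,0,0,0,0,0,10],[0,0,0,0,0,0,10]]'; python3 st.py
```

```text
t: 4.55
position: [0.5501, 0.018, 0.1832]
eef_rot: [[0.903, 0.43, 0.0], [0.43, -0.903, -0.0], [0.0, 0.0, -1.0]]
force: [-0.1, 0.4, -0.0]
width: 0.17
finger_force: 30.0
t 4.55 p [550.1  18.  183.2] yawy -64.55 z [ 4.e-04 -1.e-04 -1.e+00] toolmm to grip [0.2 0.1 1.2] F [-0.1  0.4 -0. ] M [-0.2   0.09 -0.03] w 15.6 ff 30.0 q7 -0.79
t: 4.75
position: [0.5501, 0.0181, 0.1831]
eef_rot: [[0.903, 0.43, 0.0], [0.43, -0.903, -0.0], [0.0, 0.0, -1.0]]
force: [-0.0, -0.7, -0.4]
width: 0.172
finger_force: 30.0
t 4.75 p [550.1  18.1 183.1] yawy -64.55 z [ 4.e-04 -1.e-04 -1.e+00] toolmm to grip [0.1 0.2 1.1] F [-0.  -0.7 -0.4] M [-0.25 -0.04 -0.02] w 15.8 ff 30.0 q7 -0.79
```

```bash
python3 -m crank '[[0,0,2,0,0,0,10],[0,0,2,0,0,0,10],[0,0,1.5,0,0,0,10],[0,0,0,0,0,0,10]]'; python3 st.py;  python3 -m crank '[[0,0,1,0,0,0,10],[0,0,1,0,0,0,10],[0,0,0,0,0,0,10],[0,0,0,0,0,0,10]]'; python3 st.py
```

```text
t: 5.15
position: [0.5501, 0.0181, 0.1773]
eef_rot: [[0.903, 0.43, 0.0], [0.43, -0.903, -0.0], [0.0, 0.0, -1.0]]
force: [2.7, -1.7, -2.6]
width: 0.175
finger_force: 30.0
t 5.15 p [550.1  18.1 177.3] yawy -64.55 z [ 2.e-04 -3.e-04 -1.e+00] toolmm to grip [ 0.2  0.2 -4.7] F [ 2.7 -1.7 -2.6] M [-0.4  -0.39  0.02] w 16.1 ff 30.0 q7 -0.78
t: 5.55
position: [0.5501, 0.0181, 0.1757]
eef_rot: [[0.903, 0.43, 0.0], [0.43, -0.903, -0.0], [0.0, 0.0, -1.0]]
force: [0.9, -1.6, 3.0]
width: 0.175
finger_force: 30.0
t 5.55 p [550.1  18.1 175.7] yawy -64.55 z [ 4.e-04 -0.e+00 -1.e+00] toolmm to grip [ 0.2  0.1 -6.3] F [ 0.9 -1.6  3. ] M [-0.43  0.01  0.01] w 16.1 ff 30.0 q7 -0.78
```

```bash
cat >> st.py <<'E'
f=[]
for i in range(3): env.camera("top"); o=env.get_obs(); f.append(np.r_[o["force"],o["moment"][2]])
print("meanF",np.round(np.mean(f,0),2), "z",np.round(o["position"][2]*1e3,2))
E
python3 st.py; python3 -m crank '[[0,0,0.5,0,0,0,10],[0,0,0,0,0,0,10],[0,0,0,0,0,0,10]]'; python3 st.py
```

```text
t 5.55 p [550.1  18.1 175.7] yawy -64.55 z [ 4.e-04 -0.e+00 -1.e+00] toolmm to grip [ 0.2  0.1 -6.3] F [ 0.9 -1.6  3. ] M [-0.43  0.01  0.01] w 16.1 ff 30.0 q7 -0.78
meanF [ 0.32 -1.79  4.32  0.01] z 175.7
t: 6.0
position: [0.5501, 0.0181, 0.1753]
eef_rot: [[0.903, 0.43, 0.0], [0.43, -0.903, 0.0], [0.0, 0.0, -1.0]]
force: [-0.4, -1.9, 6.3]
width: 0.172
finger_force: 30.0
t 6.0 p [550.1  18.1 175.3] yawy -64.55 z [ 4.e-04  1.e-04 -1.e+00] toolmm to grip [ 0.1  0.2 -6.7] F [-0.4 -1.9  6.3] M [-0.48  0.16 -0.  ] w 15.8 ff 30.0 q7 -0.78
meanF [ 0.51 -2.27  5.68  0.02] z 175.26
```

The teeth are standing on teeth at about 6 N, which is light. Now I'll rock the knob, counter-clockwise first.

```bash
python3 -m crank '[[0,0,0,0,0,-2.5,10],[0,0,0,0,0,-2.5,10],[0,0,0,0,0,0,10]]' | grep force; python3 st.py; python3 -m crank '[[0,0,0,0,0,-2.5,10],[0,0,0,0,0,-2.5,10],[0,0,0,0,0,0,10]]'|grep force; python3 st.py
```

```text
force: [-0.1, -1.3, 5.6]
finger_force: 30.0
t 6.45 p [550.1  18.1 175.3] yawy -59.5 z [ 4.e-04  2.e-04 -1.e+00] toolmm to grip [ 0.1  0.2 -6.7] F [-0.1 -1.3  5.6] M [-0.46  0.11  0.03] w 15.8 ff 30.0 q7 -0.71
meanF [ 0.13 -1.58  6.36  0.06] z 175.26
force: [2.3, -2.6, 1.2]
finger_force: 30.0
t 6.9 p [550.   18.1 175. ] yawy -54.55 z [ 3.e-04 -0.e+00 -1.e+00] toolmm to grip [ 0.1  0.3 -7. ] F [ 2.3 -2.6  1.2] M [-0.55 -0.31 -0.  ] w 16.4 ff 30.0 q7 -0.64
meanF [ 2.14 -2.28  0.94  0.06] z 174.91
```

The vertical force fell to about 1 N, so the teeth have found gaps. I'll ease down and watch the force.

```bash
python3 -m crank '[[0,0,0.5,0,0,0,10],[0,0,0.5,0,0,0,10],[0,0,0,0,0,0,10]]' | grep ^force; python3 st.py
```

```text
force: [3.1, -2.1, -0.7]
t 7.35 p [550.   18.1 173.9] yawy -54.57 z [ 1.e-04 -2.e-04 -1.e+00] toolmm to grip [ 0.2  0.3 -8.1] F [ 3.1 -2.1 -0.7] M [-0.59 -0.58  0.03] w 16.2 ff 30.0 q7 -0.64
meanF [ 3.36 -2.04 -2.05 -0.01] z 173.88
```

```bash
python3 -m crank '[[0,0,0.8,0,0,0,10],[0,0,0.8,0,0,0,10],[0,0,0.4,0,0,0,10],[0,0,0,0,0,0,10]]' | grep ^force; python3 st.py
```

```text
force: [2.7, -1.9, -0.4]
t 7.9 p [550.   18.1 172. ] yawy -54.55 z [ 1.e-04 -0.e+00 -1.e+00] toolmm to grip [  0.2   0.3 -10. ] F [ 2.7 -1.9 -0.4] M [-0.6  -0.6   0.02] w 16.1 ff 30.0 q7 -0.64
meanF [ 3.73 -2.51 -0.87 -0.02] z 172.02
```

```bash
python3 -m crank '[[0,0,0.8,0,0,0,10],[0,0,0.7,0,0,0,10],[0,0,0,0,0,0,10]]' | grep ^force; python3 st.py; python3 -m crank '[[0,0,0.8,0,0,0,10],[0,0,0.7,0,0,0,10],[0,0,0,0,0,0,10]]' | grep ^force; python3 st.py
```

```text
force: [3.8, -3.2, -1.1]
t 8.35 p [550.   18.1 170.5] yawy -54.55 z [ 1.e-04 -0.e+00 -1.e+00] toolmm to grip [  0.2   0.3 -11.5] F [ 3.8 -3.2 -1.1] M [-0.65 -0.69 -0.01] w 15.7 ff 30.0 q7 -0.64
meanF [ 3.83 -2.26 -1.44  0.  ] z 170.51
force: [3.9, -2.7, -1.2]
t 8.8 p [550.   18.1 169. ] yawy -54.55 z [ 1.e-04 -1.e-04 -1.e+00] toolmm to grip [  0.2   0.3 -13. ] F [ 3.9 -2.7 -1.2] M [-0.72 -0.77 -0.03] w 15.9 ff 30.0 q7 -0.63
meanF [ 3.52 -3.57 -0.87  0.  ] z 168.99
```

```bash
python3 -m crank '[[0,0,0.8,0,0,0,10],[0,0,0.7,0,0,0,10],[0,0,0,0,0,0,10]]' | grep ^force; python3 st.py; python3 -m crank '[[0,0,0.4,0,0,0,10],[0,0,0,0,0,0,10],[0,0,0,0,0,0,10]]' | grep ^force; python3 st.py
```

```text
force: [3.8, -3.0, -0.6]
t 9.25 p [550.   18.2 167.5] yawy -54.55 z [ 2.e-04 -0.e+00 -1.e+00] toolmm to grip [  0.1   0.3 -14.5] F [ 3.8 -3.  -0.6] M [-0.74 -0.82  0.02] w 15.7 ff 30.0 q7 -0.63
meanF [ 4.2  -2.6  -0.99  0.04] z 167.5
force: [4.1, -2.7, 0.5]
t 9.7 p [550.   18.2 167.2] yawy -54.55 z [ 2.e-04  0.e+00 -1.e+00] toolmm to grip [  0.1   0.3 -14.8] F [ 4.1 -2.7  0.5] M [-0.8  -0.74  0.03] w 16.1 ff 30.0 q7 -0.63
meanF [ 3.62 -2.89  1.43  0.04] z 167.17
```

```bash
python3 -m crank '[[0,0,0.3,0,0,0,10],[0,0,0,0,0,0,10],[0,0,0,0,0,0,10]]' | grep ^force; python3 st.py
python3 - <<'E'
from h import *
a=snap("side","pics/s2.png")[165:235,220:310];b=snap("top","pics/t2.png")[145:235,215:310]
f=lambda i:cv2.resize(i,(390,400),interpolation=2)
cv2.imwrite("pics/c2.png",cv2.cvtColor(np.hstack([f(a),f(b)]),4))
E
```

```text
force: [2.6, -3.3, 4.4]
t 10.15 p [550.   18.1 167.1] yawy -54.55 z [ 3.e-04  3.e-04 -1.e+00] toolmm to grip [  0.1   0.3 -14.9] F [ 2.6 -3.3  4.4] M [-0.73 -0.43  0.07] w 15.6 ff 30.0 q7 -0.63
meanF [ 2.56 -3.09  5.4   0.  ] z 167.15
```

View pics/c2.png

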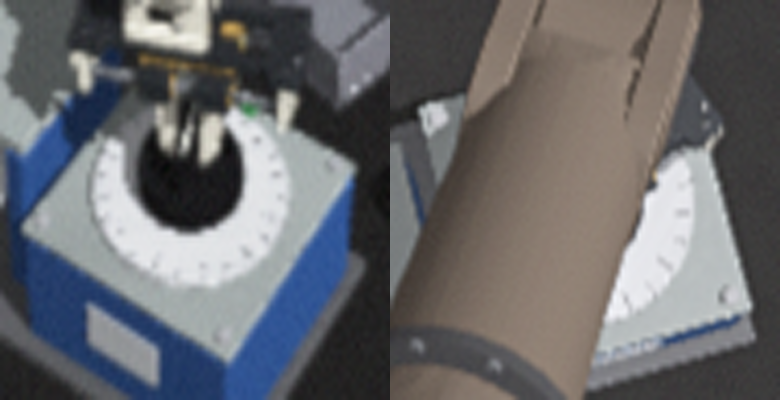

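The knob is home: it stopped at 16.0 mm of travel and the side view at about (190,190) shows no red band. Next I'll turn it clockwise by 40°, which cannot overshoot because of the backlash, then look.

```bash
python3 -m crank '[[0,0,-0.2,0,0,4,10],[0,0,0,0,0,5,10],[0,0,0,0,0,5,10],[0,0,0,0,0,5,10],[0,0,0,0,0,5,10],[0,0,0,0,0,5,10],[0,0,0,0,0,5,10],[0,0,0,0,0,4,10]]'|grep ^force; python3 st.py
python3 - <<'E'
from h import *
a=snap("side","pics/s3.png")[165:225,225:305];b=snap("top","pics/t3.png")[145:235,215:310]
f=lambda i:cv2.resize(i,(640,480),interpolation=2)
cv2.imwrite("pics/c3.png",cv2.cvtColor(f(a),4))
E
```

```text
force: [3.2, -4.1, 2.4]
t 11.2 p [550.1  17.9 167.2] yawy -92.74 z [ 4.e-04 -4.e-04 -1.e+00] toolmm to grip [  0.2  -0.1 -14.8] F [ 3.2 -4.1  2.4] M [-1.01 -0.61  0.19] w 15.6 ff 30.0 q7 -1.16
meanF [ 2.39 -3.36  4.43  0.06] z 167.15
```

View pics/c3.png

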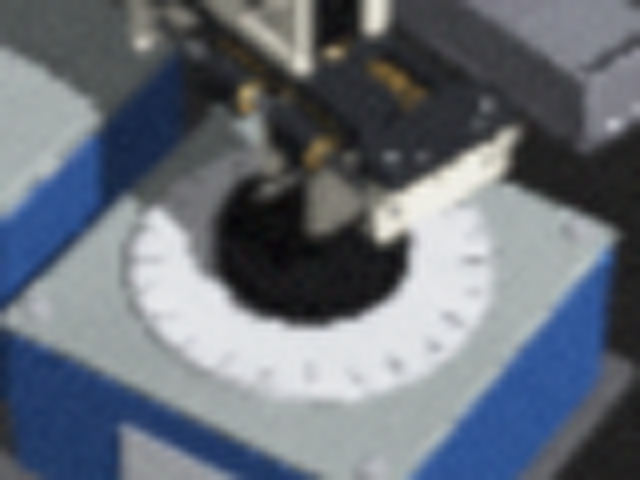

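The gripper hides the mark, so I'll let go, rise straight up and measure it.

```bash
python3 -m crank '[[0,0,0,0,0,0,40],[0,0,0,0,0,0,40],[0,0,0,0,0,0,40],[0,0,-30,0,0,0,40],[0,0,-45,0,0,0,40],[0,0,-45,0,0,0,40],[0,0,0,0,0,0,40]]'|grep ^force; python3 st.py
python3 - <<'E'
from h import *
a=snap("side","pics/s4.png")[165:225,225:305]
cv2.imwrite("pics/c4.png",cv2.cvtColor(cv2.resize(a,(800,600),interpolation=2),4))
def yel(n,im,m):
    h=cv2.cvtColor(im,cv2.COLOR_RGB2HSV); k=cv2.inRange(h,(20,110,100),(35,255,255)); 
    g=cv2.inRange(h,(45,110,60),(80,255,255))
    for nm,q in(("y",k),("g",g)):
        y,x=np.nonzero(q)
        P=np.array([ray(n,(u,v),.119) for u,v in zip(x,y)])
        d=P[:,:2]-[.5503,.018]; r=np.hypot(*d.T); s=(r>.04)&(r<.11)
        print(m,nm,s.sum(),x[s].mean().round(1),y[s].mean().round(1),r[s].mean(),np.degrees(np.arctan2(d[s,1].mean(),d[s,0].mean())))
im=lambda f:cv2.cvtColor(cv2.imread(f),4)
yel("top",im("pics/t0.png"),"t0");yel("side",im("pics/s0.png"),"s0");yel("side",im("pics/s4.png"),"s4")
E
```

```text
force: [0.9, -0.7, -0.5]
t 12.15 p [552.1  17.5 292. ] yawy -92.54 z [ 0.0069  0.0013 -1.    ] toolmm to grip [ -2.6  -0.3 110. ] F [ 0.9 -0.7 -0.5] M [-0.04  0.1  -0.  ] w 40.0 ff 0.0 q7 -1.28
meanF [ 0.    0.14 -0.29  0.02] z 286.52Traceback (most recent call last):
  File "<stdin>", line 13, in <module>
  File "<stdin>", line 9, in yel
  File "h.py", line 8, in ray
    K,d,r,t=cp(n); R=cv2.Rodrigues(r)[0]
            ~~^^^
  File "h.py", line 6, in cp
    p=env.camera_params(n); return [np.array(p[k],float) for k in("K","dist","rvec","tvec")]
ValueError: time passes only in moves, steps and waits
```

View pics/c4.png

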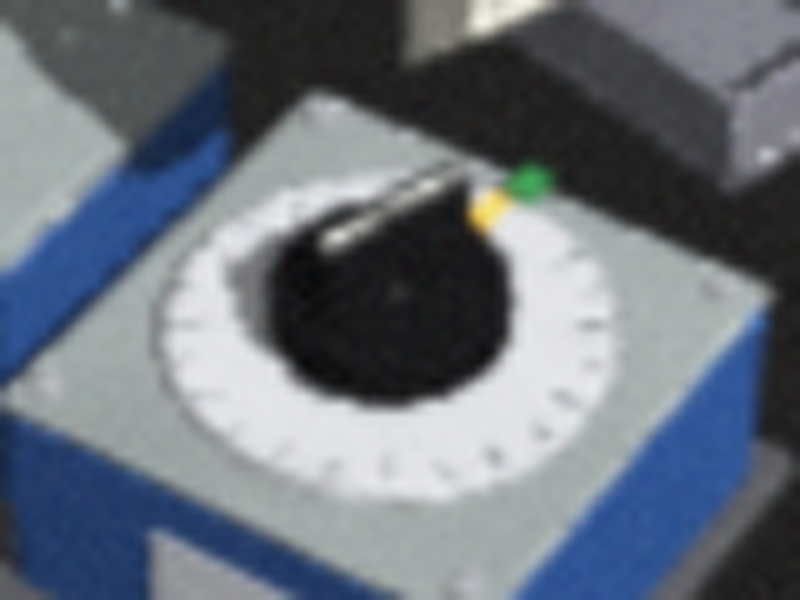

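The knob is home with no red showing. The yellow mark at about (490,210) in the crop sits right beside the green index at (530,183). Now to measure the remaining angle.

```bash
cat > m.py <<'E'
import sys,h
from h import *
C={n:h.cp(n) for n in("top","side")}; h.cp=lambda n:C[n]
def m(n,f,m_):
    im=cv2.imread(f); hs=cv2.cvtColor(im,cv2.COLOR_BGR2HSV)
    # saturation-weighted sub-pixel centroids, ray-cast
    y,x=np.mgrid[0:384,0:512]; roi=(x>220)&(x<310)&(y>145)&(y<240)
    for nm,lo,hi,z,r0,r1 in(("y",18,36,.119,.05,.088),("g",45,85,.12,.086,.115)):
        k=roi&(hs[...,0]>=lo)&(hs[...,0]<=hi)&(hs[...,1]>50)
        ys,xs=np.nonzero(k); P=np.array([ray(n,(u,v),z) for u,v in zip(xs,ys)])
        d=P[:,:2]-[.5503,.018]; r=np.hypot(*d.T); s=(r>r0)&(r<r1); w=hs[ys,xs,1][s].astype(float)
        c=np.average(d[s],axis=0,weights=w)
        print(m_,nm,s.sum(),np.hypot(*c).round(4),np.degrees(np.arctan2(c[1],c[0])).round(2))
    c=np.array([.5503,.018,.119]); a=np.radians(14.9)
for n,f in zip(sys.argv[1::2],sys.argv[2::2]): m(n,f,f)
E
python3 m.py top pics/t0.png side pics/s0.png side pics/s4.png
```

```text
pics/t0.png y 37 0.0677 55.21
pics/t0.png g 22 0.0981 15.15
pics/s0.png y 2 0.0578 84.5
pics/s0.png g 20 0.0987 14.14
pics/s4.png y 14 0.0742 18.47
pics/s4.png g 19 0.0983 14.02
```

The side view suggests about +4° remaining, but the mark is partly hidden. I'll swing aside for a clean top view.

```bash
python3 -m crank '[[0,30,0,0,0,0,40],[0,45,0,0,0,0,40],[0,45,0,0,0,0,40],[0,45,0,0,0,0,40],[0,45,0,0,0,0,40],[0,45,0,0,0,0,40],[0,45,0,0,0,0,40],[0,0,0,0,0,0,40]]'|grep ^pos
python3 - <<'E'
from h import *
a=snap("top","pics/t5.png")[145:240,215:310]; snap("side","pics/s5.png")
cv2.imwrite("pics/c5.png",cv2.cvtColor(cv2.resize(a,(570,570),interpolation=2),4))
E
python3 m.py top pics/t5.png side pics/s5.png
```

```text
position: [0.5328, -0.2889, 0.2862]
pics/t5.png y 33 0.0678 16.95
pics/t5.png g 22 0.0981 15.15
pics/s5.png y 16 0.0727 18.57
pics/s5.png g 18 0.0982 13.87
```

View pics/c5.png

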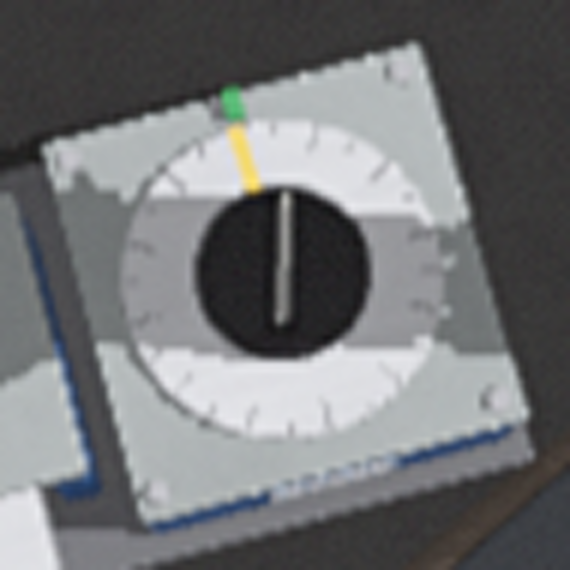

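Top view: yellow mark at 16.95°, index at 15.15°. The dial turned 38.26° for the tool's 38.2°, so no slack is left clockwise. About 1.8° remains, so I'll go back, regrip and finish it.

```bash
python3 -m crank '[[0,-30,0,0,0,0,40],[0,-45,0,0,0,0,40],[0,-45,0,0,0,0,40],[0,-45,0,0,0,0,40],[0,-45,0,0,0,0,40],[0,-45,0,0,0,0,40],[0,-45,0,0,0,0,40],[0,0,0,0,0,0,40]]'|grep ^pos; python3 st.py
```

```text
position: [0.5495, 0.0287, 0.2851]
t 14.05 p [549.5  28.7 285.1] yawy -91.74 z [-0.0036  0.0026 -1.    ] toolmm to grip [  1.5  10.9 103. ] F [ 0.4  0.1 -0.1] M [-0.04  0.16 -0.01] w 40.0 ff 0.0 q7 -1.29
meanF [ 0.04 -0.64  0.13 -0.04] z 286.38
```

```bash
python3 st.py|head -1
```

```text
t 14.2 p [549.3  19.7 286.4] yawy -92.38 z [-1.4e-03 -1.0e-04 -1.0e+00] toolmm to grip [  1.2   1.7 104.4] F [-0.   0.4 -0.5] M [-0.05  0.16 -0.03] w 40.1 ff 0.0 q7 -1.28
```

```bash
python3 -m crank '[[0,0,40,0,0,0,40],[0,0,40,0,0,0,40],[0,0,15,0,0,0,40],[0,0,0,0,0,0,40],[0,0,0,0,0,0,40]]'|grep ^pos; python3 st.py
```

```text
position: [0.5507, 0.0173, 0.1933]
t 14.85 p [550.7  17.3 193.3] yawy -92.62 z [ 1.2e-03 -3.0e-04 -1.0e+00] toolmm to grip [-0.4 -0.7 11.3] F [-0.2 -0.2  0.2] M [-0.    0.18 -0.04] w 40.1 ff 0.0 q7 -1.19
meanF [ 0.02 -0.28 -0.02  0.01] z 193.64
```

```bash
python3 -m crank '[[-0.3,-0.4,15,0,0,0,40],[0,0,10,0,0,0,40],[0,0,0,0,0,0,40],[0,0,0,0,0,0,10],[0,0,0,0,0,0,10],[0,0,0,0,0,0,10],[0,0,0,0,0,0,10]]'|grep ^pos; python3 st.py
```

```text
position: [0.5499, 0.0179, 0.1674]
t 15.7 p [549.9  17.9 167.4] yawy -92.57 z [ 7.e-04 -8.e-04 -1.e+00] toolmm to grip [  0.4  -0.1 -14.6] F [-0.1 -0.4 -0.3] M [ 0.02 -0.04  0.02] w 15.7 ff 30.0 q7 -1.16
meanF [-0.48 -3.    1.82  0.  ] z 167.34
```

```bash
python3 -m crank '[[0,0,0,0,0,1,10],[0,0,0,0,0,1,10],[0,0,0,0,0,0,10],[0,0,0,0,0,0,10]]'|grep ^pos; python3 st.py; python3 -m crank '[[0,0,0,0,0,0,40],[0,0,0,0,0,0,40],[0,0,0,0,0,0,40],[0,0,-30,0,0,0,40],[0,0,-45,0,0,0,40],[0,0,-45,0,0,0,40]]'|grep ^pos
python3 -m crank '[[0,30,0,0,0,0,40],[0,45,0,0,0,0,40],[0,45,0,0,0,0,40],[0,45,0,0,0,0,40],[0,45,0,0,0,0,40],[0,45,0,0,0,0,40],[0,45,0,0,0,0,40],[0,0,0,0,0,0,40]]'|grep ^pos
python3 - <<'E'
from h import *
a=snap("top","pics/t6.png")[145:240,215:310]; b=snap("side","pics/s6.png")[155:250,215:310]
f=lambda i:cv2.resize(i,(400,400),interpolation=2)
cv2.imwrite("pics/c6.png",cv2.cvtColor(np.hstack([f(a),f(b)]),4))
E
python3 m.py top pics/t6.png side pics/s6.png
```

```text
position: [0.5499, 0.018, 0.1673]
t 16.25 p [549.9  18.  167.3] yawy -94.58 z [ 6.e-04 -7.e-04 -1.e+00] toolmm to grip [  0.4  -0.1 -14.7] F [-0.  -5.4  5.3] M [-1.12  0.35  0.14] w 16.0 ff 30.0 q7 -1.19
meanF [-0.98 -4.96  4.49  0.09] z 167.31
position: [0.549, 0.019, 0.288]
position: [0.5227, -0.2878, 0.2877]
pics/t6.png y 33 0.0678 15.6
pics/t6.png g 22 0.0982 15.15
pics/s6.png y 16 0.0722 16.76
pics/s6.png g 19 0.0982 14.06
```

View pics/c6.png

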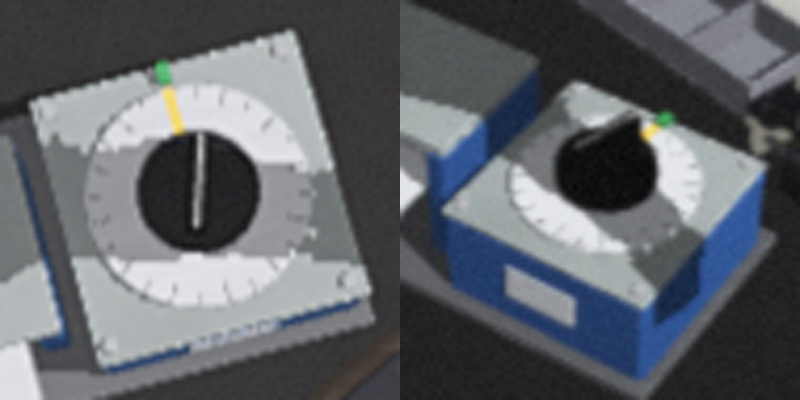

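The mark at (172,105) lines up with the green index at (163,72) in the left panel, to within about 0.5°. The right panel shows no red band and the arm is clear.

```bash
python3 -c "
from plant import env
print(env.finish_job())"
```

```text
the job is handed in; nothing more can be done
None
```

The job is handed in: the knob was eased home under light pressure (about 6 N) with the red band covered. The yellow mark is about 0.5° from the green index in the clean top view, and the arm was clear of everything.

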